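# Swap the printing stamps and hold the long one ready over its card

### The job

The two wooden printing stamps stand in each other's places: park the long one beside the plate for a moment, set the round one down in the middle of the plate and let go of it, then bring the long one to its card and finish while still holding it about a centimetre above the middle of the card, level and with its long sides parallel to the card's. The long stamp is freshly inked, so it must never touch the card or its board. Lift both stamps over the row of paint bottles, higher than the bottle tops, and leave the bottles where they stand.

Things in the scene. Friction and masses are not known exactly. Their poses are not given: they have to be found in the camera images.
- long_stamp: oblong wooden printing stamp, loose, 0.11 to 0.23 kg. Base 85 mm (its x) by 45 mm (its y), 28 mm high: the lowest 6 mm is the black rubber sole, the rest pale wood. On top along its x a darker wooden bar handle, 60 mm (x) by 20 mm (y), from 28 to 70 mm above the underside, so that fingers close on it along the stamp's y. Origin: centre of its underside; z up. Starts upright on the white plate
- round_stamp: round wooden printing stamp, loose, 0.10 to 0.20 kg. Base 60 mm across and 28 mm high with a black rubber sole; on top in the middle an upright round wooden handle 30 mm across, from 28 to 70 mm above the underside. Origin: centre of its underside; z up. Starts upright on the card of the plywood board
- board: plywood board, fixed, 160 mm (its x) by 120 mm (its y), 12 mm thick, lying on the table, with a white card 110 mm (x) by 70 mm (y) and 2 mm thick fixed in its middle; the card's face is 14 mm above the table. Origin: centre of the board's underside (under the middle of the card), z up. It lies on one side of the row of bottles, the plate on the other; which is left and which right varies
- plate: white round plate, fixed, lying on the table, 156 mm across, its flared rim 12 mm high, its flat floor about 114 mm across and 5 mm above the table. Origin: centre of its underside. On the line through its centre along the robot's x, both towards the robot and beyond the plate, the table is bare from the rim to 165 mm from the centre, and a stamp can stand there
- plate_mid (a point): the middle of the plate's flat floor, 5 mm above the table
- plank: low fixed wooden plank, 340 mm (its x, about the robot's x) by 85 mm (its y), 8 mm thick, lying on the table between the plate and the board; the row of three bottles stands on it along its x. Origin: centre of its underside
- bottle_near: round plastic paint bottle with paper label and cap, the one nearest the robot; 56 mm across, 135 mm tall, standing on the plank (its top is 143 mm above the table), 0.25 kg, loose. Origin: centre of its underside
- bottle_mid: round plastic paint bottle with paper label and cap, the middle one of the row; 56 mm across, 135 mm tall, standing on the plank (its top is 143 mm above the table), 0.25 kg, loose. Origin: centre of its underside
- bottle_far: round plastic paint bottle with paper label and cap, the one farthest from the robot; 56 mm across, 135 mm tall, standing on the plank (its top is 143 mm above the table), 0.25 kg, loose. Origin: centre of its underside
There are look-alikes about, which are no part of the job. Leave any red look-alike of the plate alone. There is more than one size of the bottle_mid; the one meant has the size given above.

How it is judged:
By the outcome, as a careful person would: the job done as asked, in the order asked, and still so for the second after the job is handed in, while the arm keeps its last pose, push and grip.
It also fails if it takes over 70 s, if anything falls off the work surface, if the arm or the gripper's body presses on something with over 40 N, if the wrist force passes 120 N, or if a joint passes its speed limit or range.

### The arm

A 6-joint arm with a two-finger parallel gripper is mounted at the origin on the work surface. World frame = base frame: x ahead of the robot, y to its left, z up, the work surface at z = 0. Lengths are in m, angles in degrees, forces in N, time in s.
With the tool pointing down it reaches from about 0.275 to 1 m from the base axis. Payload 8.4 kg.
Tool frame: the origin (TCP) lies on the centre line of the jaws, within the pads' length; the fingertips stand 19 mm ahead of it and the grasp point (between the pads) is the TCP (env.tip_reach is the distance from the TCP to the fingertips, in m); x points along the fingers, y is the direction in which the jaws open and shut, and the axes are right-handed (so a half turn about x gives the same grasp; the last joint's range is limited). The gripper opens to 85 mm and grips with 20 to 120 N. Pads are 22 mm wide; open, the fingers measure 114 mm over their backs; the gripper's body (76 mm by 85 mm) begins 54 mm behind the grasp point. The pads swing forward as they close: fully open they stand 13 mm farther back than shut.
Start: joints at [64.836, 20.225, 93.587, -0, 66.188, -0.138], TCP at [0.264, 0.566, 0.25] pointing down, gripper open.
Joint ranges: [-150.9, 150.9], [-52.94, 120.26], [3.33, 152.33], [-74.26, 254.26], [0, 154.13], [-172.89, 172.89]. Speed limits (degrees/s): [127.2, 127.2, 159.86, 180, 180, 180].

### API

Orientations are given as a 3x3 rotation matrix whose columns are the frame's x, y, z axes.
In Python, from workcell import env gives the robot as it stands. The module is installed in compiled form; this text tells all that it offers.
- The arm moves only by the shell command python3 -m handwheel 'ROWS'. ROWS is JSON, a list of rows, each an object of numbers: "grip": the finger opening in m, from 0 to 0.0854; "x", "y", "z": the shift along the tool's x, y, z in m; "yaw": the turn about the tool's x in degrees. In form: [{"grip": .., "x": .., "y": .., "z": .., "yaw": ..}, ...]. A call has 1 to 12 rows; each row shifts and turns the commanded pose from where the row before left it, along the tool's axes as they then stand; what a row does not reach is not made up. A row lasts 1/8 s, in which the tool goes at most 62.5 mm and 10.7 degrees, less where a joint would pass 70% of its speed; a pose out of reach is approached as far as the arm can. A call is refused whole if a number of a shift passes 0.0625 or a number of a turn 10.7, either way. A call with a gripper value outside its range is refused whole. The fingers move at their own pace and stop on an object; the grip force is fixed at half the most. Time passes only in rows, so rows that do not move let the fingers close. It gives the time, the measured TCP pose, the force and the opening at its end, in the units of the state.
- env.observe(): the state, without advancing time (a new reading comes with each control period).
- env.grab_frame(name): name is "side" or "top" or "wrist"; returns the picture (400x640x3 uint8, blue, green, red); there is no depth.
- env.get_calibration(name): a dict with "camera_matrix" (3x3 intrinsics, pixels), "k1" (the pictures are not rectified: a ray, as slopes to the right and down, at radius r is drawn at 1 + k1 r^2 times it, then the intrinsics apply), "position" and "attitude" of the camera in the world. Camera axes: x right, y down, z forward; pixel columns grow to the right and rows downward; lengths in m; the calibration is good to about 2 mm. A picture is of the moment at which its call begins: read the wrist's pose just before it. get_calibration takes no time and is no camera call; for the wrist camera it gives the pose at the moment of the call.
- env.job_done(): hands the job in, once; it reports no verdict.
The state is a dict: "time_s": time; "qpos": joint angles; "joint_velocities": joint speeds; "effort": joint torques, N m; "tcp_pos": TCP position; "tcp_rot": TCP orientation; "force": force on the tool from outside, world axes, zero at the start; "torque": the same for the moment, N m; "grip_width": finger opening in m.
Only numpy, scipy, OpenCV 4.12 (cv2) and the standard library are available. Lean on these libraries where they do the work, as an engineer would, in place of code of your own. Each camera call takes 0.05 s, during which the arm holds its last target. There are 200 camera calls.

## Working session

There is one attempt and no reset: what is moved stays moved. The work goes in short steps, Python scripts to look and compute and a shell command to move; the robot and the scene stay as the last step left them, time stands still between calls to the robot, and variables do not carry over. Pictures are saved under pics/ and viewed, about 8 in all and at most 12, crops included, and the job is handed in when it is done.

```bash
mkdir -p pics; cat > h.py <<'E'
import numpy as np, cv2
from workcell import env
def ray(c,u,v):
    K=np.array(c["camera_matrix"],float);k=c["k1"]
    d=np.array([(u-K[0,2])/K[0,0],(v-K[1,2])/K[1,1]]);s=d.copy()
    for _ in range(30): s=d/(1+k*(s@s))
    R=np.array(c["attitude"],float);return np.array(c["position"],float),R@np.array([s[0],s[1],1])
def at(c,u,v,z):
    p,d=ray(c,u,v);return p+d*(z-p[2])/d[2]
def proj(c,P):
    K=np.array(c["camera_matrix"],float);R=np.array(c["attitude"],float)
    q=R.T@(np.array(P,float)-np.array(c["position"]));s=q[:2]/q[2];s=s*(1+c["k1"]*(s@s))
    return s*[K[0,0],K[1,1]]+K[:2,2]
E
python3 - <<'E'
from h import *
for n in("top","side"):
    cv2.imwrite(f"pics/{n}0.png",env.grab_frame(n));c=env.get_calibration(n);print(n,c)
print(env.observe())
E
```

```text
top {'camera_matrix': array([[369.22522849,   0.        , 323.73449582],
       [  0.        , 369.22522849, 198.27137261],
       [  0.        ,   0.        ,   1.        ]]), 'k1': -0.06141487633258296, 'position': array([ 0.28375981, -0.06695317,  0.98484905]), 'attitude': array([[ 0.0040631 , -0.98259875,  0.18569647],
       [-0.99998796, -0.00348156,  0.00345766],
       [-0.00275098, -0.18570828, -0.98260107]])}
side {'camera_matrix': array([[511.48888971,   0.        , 311.82529121],
       [  0.        , 511.48888971, 193.11629714],
       [  0.        ,   0.        ,   1.        ]]), 'k1': -0.07592507198861971, 'position': array([ 0.32763271, -0.97378789,  0.56369802]), 'attitude': array([[ 0.98613971, -0.09661858,  0.1348826 ],
       [-0.16477967, -0.47529724,  0.86425702],
       [-0.01939396, -0.87450408, -0.48463026]])}
{'time_s': 0.1, 'qpos': array([ 6.48358446e+01,  2.02597519e+01,  9.36238291e+01,  4.64377947e-04,
        6.61878654e+01, -1.37114576e-01]), 'joint_velocities': array([-0.05013965, -0.13109221, -0.10147832,  0.03473955,  0.00068768,
        0.04631458]), 'effort': array([ 1.39631691e-03, -6.06352472e+01, -3.42824078e+01,  1.66339605e-04,
        3.81437145e-03,  4.63456456e-05]), 'tcp_pos': array([0.26422994, 0.56596353, 0.24963065]), 'tcp_rot': array([[-5.36941531e-04,  4.23048583e-01,  9.06106842e-01],
       [-1.12547595e-03,  9.06106143e-01, -4.23048923e-01],
       [-9.99999222e-01, -1.24695400e-03, -1.03950132e-05]]), 'force': array([ 0.29159874,  0.41220604, -1.04951873]), 'torque': array([-0.00645747,  0.05662794,  0.02315974]), 'grip_width': 0.08528234591919441}
```

View pics/top0.png

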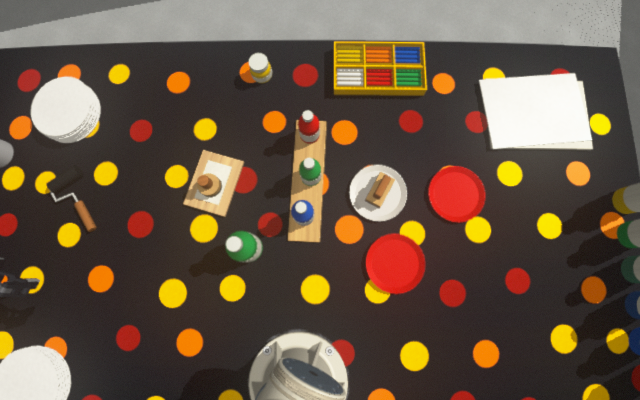

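View pics/side0.png

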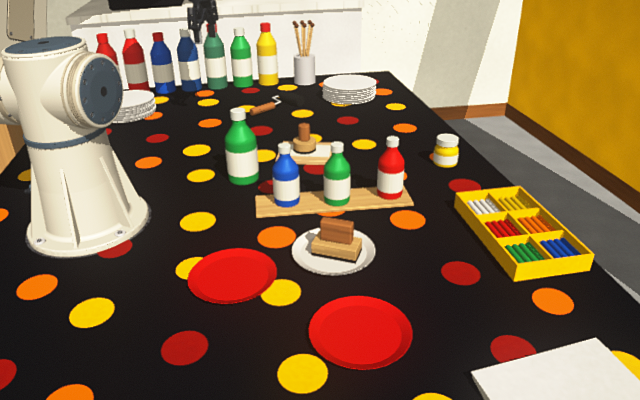

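Top view: long stamp on the plate near (378,193), board with round stamp near (214,183), and bottles at (303,211), (311,170) and (309,125). A red plate sits on the robot side of the white plate, so I'll park beyond the plate.

```bash
python3 - <<'E'
from h import *
im=cv2.imread("pics/top0.png");c=env.get_calibration("top");hsv=cv2.cvtColor(im,cv2.COLOR_BGR2HSV)
def hull(m,box):
    x0,y0,x1,y1=box;k=np.zeros(m.shape,np.uint8);k[y0:y1,x0:x1]=m[y0:y1,x0:x1]
    cs=cv2.findContours(k,cv2.RETR_EXTERNAL,cv2.CHAIN_APPROX_NONE)[0];q=max(cs,key=cv2.contourArea);return cv2.convexHull(q)[:,0,:]
def pl(h,z): return np.array([at(c,u,v,z)[:2] for u,v in h],np.float32)
H,S,V=cv2.split(hsv)
white=((S<60)&(V>120)).astype(np.uint8)
P=pl(hull(white,(342,158,412,226)),.012)
print("plate",cv2.minEnclosingCircle(P),cv2.fitEllipse(P))
wood=((V>110)&(S<150)&(H<30)).astype(np.uint8)
B=pl(hull(wood,(175,140,250,222)),.012);print("board",cv2.minAreaRect(B),cv2.boxPoints(cv2.minAreaRect(B)))
L=pl(hull(wood,(285,112,330,247)),.008);print("plank",cv2.minAreaRect(L))
for n,u,v in(("near",303,206),("mid",311,163),("far",308,117)): print(n,at(c,u,v,.143))
np.set_printoptions(linewidth=250)
a=im[150:235,345:412];b=im[145:222,178:250]
r=lambda a:cv2.resize(a,None,fx=6,fy=6,interpolation=cv2.INTER_CUBIC)
a,b=r(a),r(b);out=np.zeros((520,840,3),np.uint8);out[:510,:402]=a[:510];out[:462,405:405+432]=b
cv2.imwrite("pics/crop.png",cv2.resize(out,(800,495)))
red=(((H<8)|(H>172))&(S>150)&(V>120)).astype(np.uint8)
R=pl(hull(red,(355,230,430,300)),.012);print("red",cv2.minEnclosingCircle(R))
E
```

```text
plate ((0.48496532440185547, -0.20926658809185028), 0.07863987982273102) ((0.48508089780807495, -0.20931005477905273), (0.15595635771751404, 0.15647612512111664), 119.41667938232422)
board ((0.5111699104309082, 0.23600664734840393), (0.12444199621677399, 0.16208630800247192), 73.71324920654297) [[0.41592944 0.19901069]
 [0.57151127 0.15355444]
 [0.6064104  0.27300262]
 [0.45082855 0.31845886]]
plank ((0.5231372117996216, -0.01955430954694748), (0.08713394403457642, 0.34111130237579346), 87.10881805419922)
near [ 0.42450057 -0.01612372  0.143     ]
mid [ 0.52763667 -0.03353093  0.143     ]
far [ 0.64364793 -0.0249505   0.143     ]
red ((0.29769691824913025, -0.25042009353637695), 0.0789312943816185)
```

View pics/crop.png

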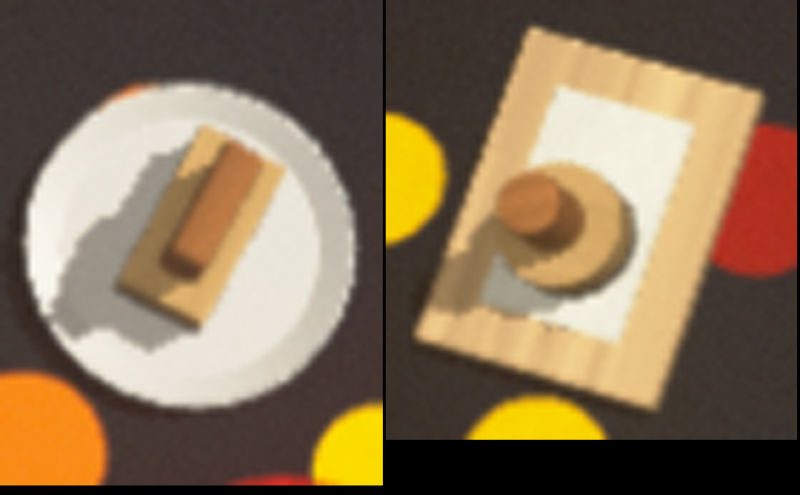

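```bash
cat >> h.py <<'E'
def go(P,yang=None):
    "tool shift to world P from present pose (no turn), and the yaw turn to bring tool y to angle yang"
    s=env.observe();R=np.array(s["tcp_rot"]);p=np.array(s["tcp_pos"])
    a=np.degrees(np.arctan2(R[1,1],R[0,1]));t=None if yang is None else (a-yang+90)%180-90
    print("tcp",p.round(4),"yang",round(a,2),"tool shift",(R.T@(np.array(P)-p)).round(4),"yaw",t)
E
python3 - <<'E'
from h import *
c=env.get_calibration("top")
Q=np.array([at(c,345+u/5.714-.4,150+v/5.714-.4,.033)[:2] for u,v in((205,125),(287,165),(197,325),(118,288))])
print(Q,Q.mean(0),np.linalg.norm(np.roll(Q,-1,0)-Q,axis=1)); d=Q[0]+Q[1]-Q[2]-Q[3];print("x ang",np.degrees(np.arctan2(d[1],d[0])))
h=at(c,178+(540-386-0)/5.714-.4,145+208/5.714-.4,.084);print("round",h)
print("tall green",at(c,234,243,.2))
w=env.get_calibration("wrist");s=env.observe();R=s["tcp_rot"];print("cam in tool",R.T@(w["position"]-s["tcp_pos"]),(R.T@w["attitude"]).round(3),w["camera_matrix"][0])
go([.51,.236,.32]);go([.485,-.209,.32])
E
```

```text
[[ 0.53681886 -0.2144551 ]
 [ 0.51781186 -0.25218304]
 [ 0.44231589 -0.20842457]
 [ 0.45941012 -0.17249956]] [ 0.48908918 -0.21189057] [0.04224528 0.08726079 0.03978466 0.08804761]
x ang -29.2737441001855
round [0.49730614 0.23725608 0.084     ]
tall green [0.3346419  0.12617217 0.2       ]
cam in tool [-1.23537670e-01  3.12700371e-05 -7.44640965e-02] [[-0.001 -0.292  0.956]
 [ 1.    -0.001  0.   ]
 [ 0.001  0.956  0.292]] [358.04587446   0.         326.7527485 ]
tcp [0.2642 0.566  0.2496] yang 64.97 tool shift [-0.0701 -0.1951  0.3623] yaw None
tcp [0.2642 0.566  0.2496] yang 64.97 tool shift [-0.0696 -0.6089  0.5279] yaw None
```

```bash
python3 -m handwheel '[{"x":-0.01,"y":-0.028,"z":0.052},{"x":-0.01,"y":-0.028,"z":0.052},{"x":-0.01,"y":-0.028,"z":0.052},{"x":-0.01,"y":-0.028,"z":0.052},{"x":-0.01,"y":-0.028,"z":0.052},{"x":-0.01,"y":-0.028,"z":0.052},{"x":-0.01,"y":-0.028,"z":0.052},{"x":0}]'; python3 - <<'E'
from h import *
go([.485,-.209,.3])
c=env.get_calibration("wrist");f=env.grab_frame("wrist");cv2.imwrite("pics/w1.png",f)
np.save("w1.npy",c,allow_pickle=True)
E
```

```text
tcp [0.2642 0.566  0.2496] yang 64.97 tool shift [-0.0496 -0.6089  0.5279] yaw Nonevalidation failed for argument at $[0]...
```

View pics/w1.png

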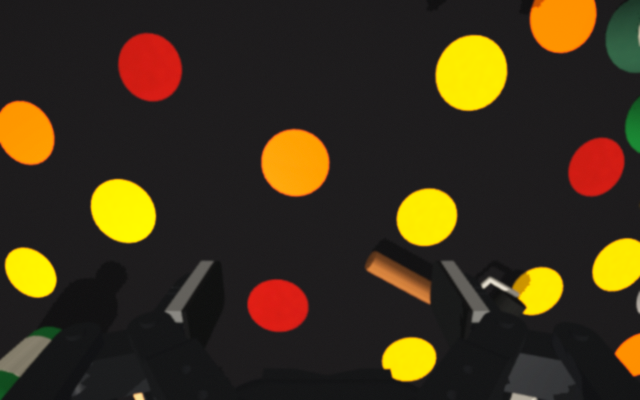

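The move was refused because every row needs all five fields. The picture shows only bare table and the fingertips at the bottom.

```bash
python3 -m handwheel '[{"grip":0.085,"x":-0.01,"y":-0.028,"z":0.052,"yaw":0},{"grip":0.085,"x":-0.01,"y":-0.028,"z":0.052,"yaw":0},{"grip":0.085,"x":-0.01,"y":-0.028,"z":0.052,"yaw":0},{"grip":0.085,"x":-0.01,"y":-0.028,"z":0.052,"yaw":0},{"grip":0.085,"x":-0.01,"y":-0.028,"z":0.052,"yaw":0},{"grip":0.085,"x":-0.01,"y":-0.028,"z":0.052,"yaw":0},{"grip":0.085,"x":-0.01,"y":-0.028,"z":0.052,"yaw":0}]'; python3 - <<'E'
from h import *
go([.485,-.209,.3],61)
E
```

```text
time_s: 1.02
tcp_pos: [0.5121, 0.233, 0.3206]
tcp_rot: [[-0.0, 0.423, 0.906], [0.0, 0.906, -0.423], [-1.0, 0.0, -0.0]]
force: [0.7, 0.3, -0.1]
grip_width: 0.0848
tcp [0.5121 0.233  0.3206] yang 64.97 tool shift [ 0.0205 -0.412   0.1624] yaw 3.973957169604006
```

```bash
python3 -m handwheel '[{"grip":0.085,"x":0,"y":-0.0515,"z":0.0103,"yaw":0},{"grip":0.085,"x":0,"y":-0.0515,"z":0.0103,"yaw":0},{"grip":0.085,"x":0,"y":-0.0515,"z":0.0103,"yaw":0},{"grip":0.085,"x":0,"y":-0.0515,"z":0.0103,"yaw":0},{"grip":0.085,"x":0,"y":-0.0515,"z":0.0103,"yaw":0},{"grip":0.085,"x":0,"y":-0.0515,"z":0.0103,"yaw":0},{"grip":0.085,"x":0,"y":-0.0515,"z":0.0103,"yaw":0},{"grip":0.085,"x":0,"y":-0.0515,"z":0.0103,"yaw":0},{"grip":0.085,"x":0,"y":0,"z":0,"yaw":0}]'; python3 - <<'E'
from h import *
c=env.get_calibration("wrist");f=env.grab_frame("wrist");cv2.imwrite("pics/w2.png",f);np.save("w2.npy",c,allow_pickle=True)
u,v=proj(c,[.489,-.212,.05]).round().astype(int);print(u,v)
x0,y0=max(0,u-130),max(0,v-100);print(x0,y0);cv2.imwrite("pics/w2c.png",cv2.resize(f[y0:y0+190,x0:x0+260],None,fx=3,fy=3,interpolation=cv2.INTER_CUBIC))
E
```

```text
time_s: 2.15
tcp_pos: [0.4106, -0.1762, 0.3202]
tcp_rot: [[-0.0, 0.427, 0.904], [-0.001, 0.904, -0.427], [-1.0, -0.001, -0.0]]
force: [-0.2, 0.2, -0.4]
grip_width: 0.085
328 232
198 132
```

View pics/w2c.png

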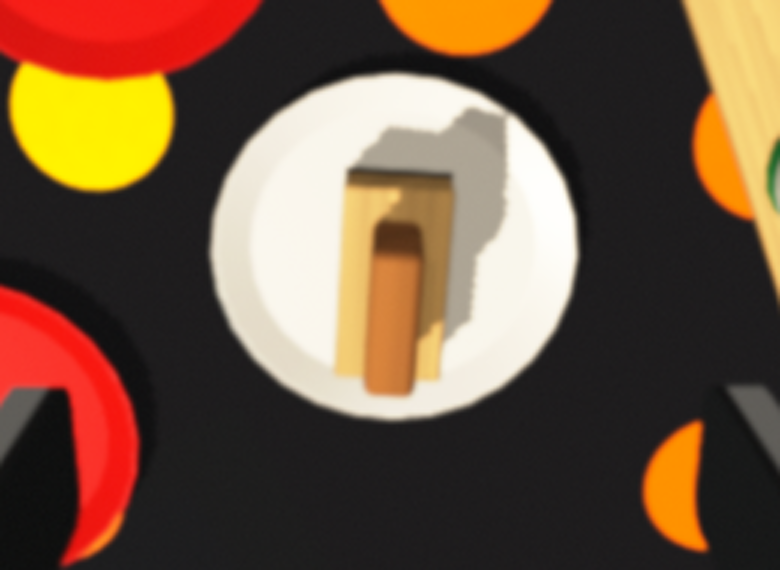

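```bash
cat >> h.py <<'E'
def quad(c,pts,z,x0,y0,s):
    Q=np.array([at(c,x0+(u+.5)/s-.5,y0+(v+.5)/s-.5,z)[:2] for u,v in pts])
    d=Q[2]+Q[3]-Q[0]-Q[1];print("centre",Q.mean(0).round(4),"sides",np.linalg.norm(np.roll(Q,-1,0)-Q,axis=1).round(4),"x ang",np.degrees(np.arctan2(d[1],d[0])).round(2))
E
python3 - <<'E'
from h import *
c=np.load("w2.npy",allow_pickle=True).item()
quad(c,((372,252),(424,254),(413,395),(364,392)),.075,198,132,3)
quad(c,((347,186),(452,190),(440,380),(334,376)),.033,198,132,3)
f=cv2.imread("pics/w2.png");hsv=cv2.cvtColor(f,cv2.COLOR_BGR2HSV)
m=((hsv[...,2]>120)&(hsv[...,1]<110)).astype(np.uint8);k=np.zeros_like(m);k[150:275,262:395]=m[150:275,262:395]
q=max(cv2.findContours(k,0,cv2.CHAIN_APPROX_NONE)[0],key=cv2.contourArea);P=np.array([at(c,*p,.012)[:2] for p in cv2.convexHull(q)[:,0]],np.float32);print(cv2.minEnclosingCircle(P),cv2.fitEllipse(P))
go([.489,-.212,.32],60.7)
E
```

```text
centre [ 0.4894 -0.211 ] sides [0.019  0.0571 0.0187 0.0566] x ang -28.78
centre [ 0.4903 -0.2112] sides [0.0419 0.0836 0.0448 0.0836] x ang -28.73
((0.48530587553977966, -0.20831114053726196), 0.07880853116512299) ((0.4853191375732422, -0.20829160511493683), (0.15692664682865143, 0.15701298415660858), 39.70045471191406)
tcp [ 0.4111 -0.1747  0.3201] yang 64.77 tool shift [ 0.0001 -0.0006  0.0864] yaw 4.073323111748408
```

```bash
python3 -m handwheel '[{"grip":0.085,"x":0,"y":0,"z":0,"yaw":3.6},{"grip":0.085,"x":0.04,"y":0,"z":0.042,"yaw":0},{"grip":0.085,"x":0.04,"y":0,"z":0.042,"yaw":0},{"grip":0.085,"x":0.02,"y":0,"z":0,"yaw":0},{"grip":0.085,"x":0,"y":0,"z":0,"yaw":0}]'; python3 - <<'E'
from h import *
go([.490,-.2112,.058],61.2)
E
```

```text
time_s: 2.82
tcp_pos: [0.4848, -0.212, 0.2184]
tcp_rot: [[-0.004, 0.478, 0.878], [0.002, 0.878, -0.478], [-1.0, -0.0, -0.004]]
force: [-0.0, 0.3, 0.2]
grip_width: 0.0848
tcp [ 0.4848 -0.212   0.2184] yang 61.45 tool shift [0.1604 0.0033 0.0049] yaw 0.25041642758085914
```

```bash
python3 -m handwheel '[{"grip":0.085,"x":0.03,"y":0.003,"z":0.004,"yaw":0.3},{"grip":0.085,"x":0.05,"y":0,"z":0,"yaw":0},{"grip":0.085,"x":0.04,"y":0,"z":0,"yaw":0},{"grip":0.085,"x":0.02,"y":0,"z":0,"yaw":0},{"grip":0.085,"x":0,"y":0,"z":0,"yaw":0},{"grip":0.085,"x":0,"y":0,"z":0,"yaw":0}]'; python3 - <<'E'
from h import *
go([.490,-.2112,.058],61.2)
E
```

```text
time_s: 3.58
tcp_pos: [0.4914, -0.213, 0.0819]
tcp_rot: [[0.002, 0.483, 0.875], [-0.001, 0.875, -0.483], [-1.0, 0.0, 0.002]]
force: [0.2, -0.8, 0.2]
grip_width: 0.085
tcp [ 0.4914 -0.213   0.0819] yang 61.1 tool shift [ 0.0239  0.0009 -0.0021] yaw -0.09664320817455518
```

```bash
python3 -m handwheel '[{"grip":0.085,"x":0.012,"y":0.001,"z":-0.002,"yaw":0},{"grip":0.085,"x":0.012,"y":0,"z":0,"yaw":0},{"grip":0.085,"x":0,"y":0,"z":0,"yaw":0},{"grip":0,"x":0,"y":0,"z":0,"yaw":0},{"grip":0,"x":0,"y":0,"z":0,"yaw":0},{"grip":0,"x":0,"y":0,"z":0,"yaw":0},{"grip":0,"x":0,"y":0,"z":0,"yaw":0},{"grip":0,"x":0,"y":0,"z":0,"yaw":0},{"grip":0,"x":0,"y":0,"z":0,"yaw":0},{"grip":0,"x":0,"y":0,"z":0,"yaw":0}]'; python3 - <<'E'
from h import *
go([.620,-.210,.1],61.2)
E
```

```text
time_s: 4.82
tcp_pos: [0.4892, -0.2113, 0.0565]
tcp_rot: [[0.0, 0.484, 0.875], [-0.0, 0.875, -0.484], [-1.0, -0.0, 0.0]]
force: [-1.7, 0.1, 6.0]
grip_width: 0.019
tcp [ 0.4892 -0.2113  0.0565] yang 61.07 tool shift [-0.0434  0.0643  0.1138] yaw -0.12669686675904757
```

```bash
python3 -m handwheel '[{"grip":0,"x":-0.02,"y":0,"z":0,"yaw":0},{"grip":0,"x":-0.03,"y":0,"z":0,"yaw":0},{"grip":0,"x":0,"y":0.022,"z":0.038,"yaw":0},{"grip":0,"x":0,"y":0.022,"z":0.038,"yaw":0},{"grip":0,"x":0,"y":0.022,"z":0.038,"yaw":0},{"grip":0,"x":0,"y":0,"z":0,"yaw":0}]'; python3 - <<'E'
from h import *
c=env.get_calibration("top")
print("box",at(c,335,95,.03),at(c,425,95,.03))
s=env.observe();print(s["grip_width"],s["force"].round(1))
cv2.imwrite("pics/s3.png",env.grab_frame("side")[120:330,200:480].repeat(2,0).repeat(2,1))
go([.625,-.210,.0525],61.2)
E
```

```text
time_s: 5.58
tcp_pos: [0.6235, -0.2082, 0.1059]
tcp_rot: [[0.002, 0.483, 0.876], [-0.0, 0.876, -0.483], [-1.0, 0.001, 0.002]]
force: [0.4, 0.2, -1.6]
grip_width: 0.0195
box [ 0.75786359 -0.09386492  0.03      ] [ 0.76001483 -0.3464395   0.03      ]
0.019502986966533204 [ 0.4  0.2 -1.6]
tcp [ 0.6212 -0.208   0.1054] yang 61.13 tool shift [0.0529 0.0001 0.0043] yaw -0.07412154536329751
```

View pics/s3.png

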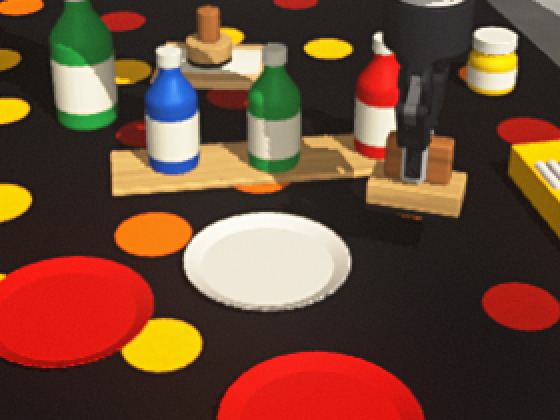

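The stamp is held level beyond the plate. Lowering it to park.

```bash
python3 -m handwheel '[{"grip":0,"x":0.02,"y":0,"z":0.003,"yaw":0},{"grip":0,"x":0.02,"y":0,"z":0,"yaw":0},{"grip":0,"x":0.009,"y":0,"z":0,"yaw":0},{"grip":0,"x":0.004,"y":0,"z":0,"yaw":0},{"grip":0,"x":0,"y":0,"z":0,"yaw":0},{"grip":0,"x":0,"y":0,"z":0,"yaw":0}]'
```

```text
time_s: 6.38
tcp_pos: [0.6238, -0.2101, 0.0539]
tcp_rot: [[0.001, 0.484, 0.875], [-0.0, 0.875, -0.484], [-1.0, 0.0, 0.001]]
force: [-0.0, -0.1, -1.5]
grip_width: 0.0192
```

```bash
python3 -m handwheel '[{"grip":0,"x":0.0015,"y":0,"z":0,"yaw":0},{"grip":0,"x":0,"y":0,"z":0,"yaw":0},{"grip":0,"x":0,"y":0,"z":0,"yaw":0}]'
```

```text
time_s: 6.75
tcp_pos: [0.6235, -0.2099, 0.0519]
tcp_rot: [[0.0, 0.484, 0.875], [-0.0, 0.875, -0.484], [-1.0, 0.0, 0.0]]
force: [0.2, -0.3, -0.9]
grip_width: 0.0193
```

```bash
python3 -m handwheel '[{"grip":0,"x":0.0008,"y":0,"z":0,"yaw":0},{"grip":0,"x":0,"y":0,"z":0,"yaw":0},{"grip":0.045,"x":0,"y":0,"z":0,"yaw":0},{"grip":0.08,"x":0,"y":0,"z":0,"yaw":0},{"grip":0.085,"x":0,"y":0,"z":0,"yaw":0},{"grip":0.085,"x":-0.03,"y":0,"z":0,"yaw":0},{"grip":0.085,"x":-0.05,"y":0,"z":0,"yaw":0},{"grip":0.085,"x":-0.05,"y":0,"z":0,"yaw":0},{"grip":0.085,"x":-0.05,"y":0,"z":0,"yaw":0},{"grip":0.085,"x":-0.05,"y":0,"z":0,"yaw":0},{"grip":0.085,"x":-0.03,"y":0,"z":0,"yaw":0}]'
python3 - <<'E'
from h import *
R=env.observe()["tcp_rot"]
b=[.5112,.236,.32]-.09*R[:,2];go(b,61.2)
E
```

```text
time_s: 8.12
tcp_pos: [0.6241, -0.2101, 0.3141]
tcp_rot: [[0.003, 0.484, 0.875], [-0.001, 0.875, -0.484], [-1.0, 0.001, 0.003]]
force: [0.5, 1.0, -0.3]
grip_width: 0.085
tcp [ 0.6241 -0.2101  0.3141] yang 61.07 tool shift [-0.0067  0.3359 -0.4045] yaw -0.12520629882348544
```

```bash
python3 -m handwheel '[{"grip":0.085,"x":0,"y":0.0373,"z":-0.045,"yaw":0},{"grip":0.085,"x":0,"y":0.0373,"z":-0.045,"yaw":0},{"grip":0.085,"x":0,"y":0.0373,"z":-0.045,"yaw":0},{"grip":0.085,"x":0,"y":0.0373,"z":-0.045,"yaw":0},{"grip":0.085,"x":0,"y":0.0373,"z":-0.045,"yaw":0},{"grip":0.085,"x":0,"y":0.0373,"z":-0.045,"yaw":0},{"grip":0.085,"x":0,"y":0.0373,"z":-0.045,"yaw":0},{"grip":0.085,"x":0,"y":0.0373,"z":-0.045,"yaw":0},{"grip":0.085,"x":0,"y":0.0373,"z":-0.045,"yaw":0},{"grip":0.085,"x":0,"y":0,"z":0,"yaw":0},{"grip":0.085,"x":0,"y":0,"z":0,"yaw":0}]'
python3 - <<'E'
from h import *
c=env.get_calibration("wrist");f=env.grab_frame("wrist");cv2.imwrite("pics/w4.png",f);np.save("w4.npy",c,allow_pickle=True)
u,v=proj(c,[.511,.236,.03]).round().astype(int);print(u,v)
x0,y0=max(0,u-130),max(0,v-100);print(x0,y0);cv2.imwrite("pics/w4c.png",cv2.resize(f[y0:y0+190,x0:x0+260],None,fx=3,fy=3,interpolation=cv2.INTER_CUBIC))
E
```

```text
time_s: 9.5
tcp_pos: [0.4312, 0.2796, 0.3109]
tcp_rot: [[0.0, 0.483, 0.876], [-0.001, 0.876, -0.483], [-1.0, -0.0, 0.0]]
force: [0.2, 0.6, -0.8]
grip_width: 0.0848
327 232
197 132
```

View pics/w4c.png

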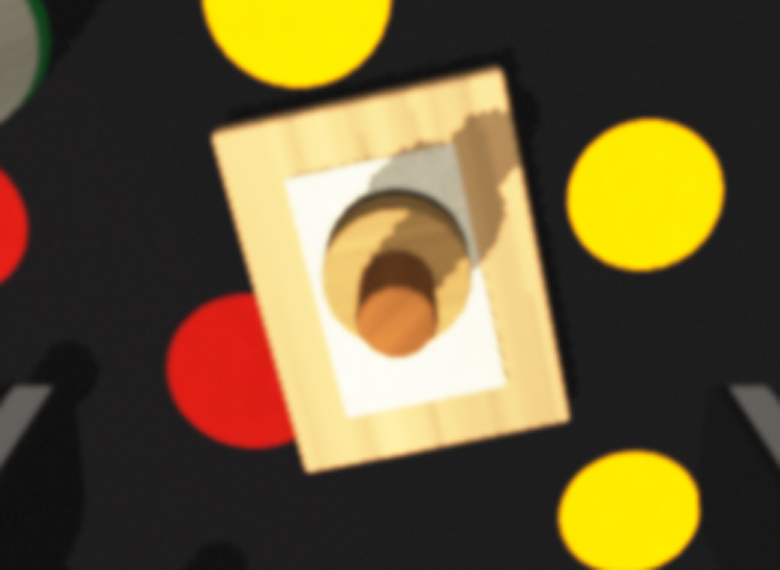

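```bash
python3 - <<'E'
from h import *
c=np.load("w4.npy",allow_pickle=True).item();a=(197,132,3)
quad(c,((286,180),(452,144),(505,383),(348,417)),.014,*a)
quad(c,((211,134),(502,68),(570,422),(306,473)),.012,*a)
quad(c,((357,321),(397,286),(437,321),(397,356)),.084,*a)
go([.498,.237,.3])
E
```

```text
centre [0.5124 0.2389] sides [0.069  0.1092 0.0701 0.1103] x ang -16.06
centre [0.5124 0.2388] sides [0.1199 0.1609 0.1198 0.1595] x ang -16.34
centre [0.4996 0.2447] sides [0.0194 0.0194 0.0196 0.0196] x ang 17.66
tcp [0.4315 0.2791 0.3109] yang 61.06 tool shift [ 0.0109 -0.0046  0.0785] yaw None
```

```bash
python3 -m handwheel '[{"grip":0.085,"x":0,"y":0.001,"z":0.038,"yaw":0},{"grip":0.085,"x":0.02,"y":0,"z":0.038,"yaw":0},{"grip":0.085,"x":0.04,"y":0,"z":0,"yaw":0},{"grip":0.085,"x":0.04,"y":0,"z":0,"yaw":0},{"grip":0.085,"x":0.04,"y":0,"z":0,"yaw":0},{"grip":0.085,"x":0.04,"y":0,"z":0,"yaw":0},{"grip":0.085,"x":0.02,"y":0,"z":0,"yaw":0},{"grip":0.085,"x":0,"y":0,"z":0,"yaw":0},{"grip":0.085,"x":0,"y":0,"z":0,"yaw":0}]'
python3 - <<'E'
from h import *
go([.499,.243,.067])
E
```

```text
time_s: 10.68
tcp_pos: [0.4992, 0.2433, 0.1119]
tcp_rot: [[0.001, 0.485, 0.875], [0.0, 0.875, -0.485], [-1.0, 0.001, 0.001]]
force: [1.0, -0.7, -0.5]
grip_width: 0.0848
tcp [0.4992 0.2433 0.1119] yang 61.0 tool shift [ 0.0449 -0.0004 -0.0001] yaw None
```

```bash
python3 -m handwheel '[{"grip":0.085,"x":0.02,"y":0,"z":0,"yaw":0},{"grip":0.085,"x":0.018,"y":0,"z":0,"yaw":0},{"grip":0.085,"x":0.007,"y":0,"z":0,"yaw":0},{"grip":0,"x":0,"y":0,"z":0,"yaw":0},{"grip":0,"x":0,"y":0,"z":0,"yaw":0},{"grip":0,"x":0,"y":0,"z":0,"yaw":0},{"grip":0,"x":0,"y":0,"z":0,"yaw":0},{"grip":0,"x":0,"y":0,"z":0,"yaw":0},{"grip":0,"x":0,"y":0,"z":0,"yaw":0}]'
```

```text
time_s: 11.8
tcp_pos: [0.4987, 0.2441, 0.0666]
tcp_rot: [[0.001, 0.484, 0.875], [0.0, 0.875, -0.484], [-1.0, 0.001, 0.001]]
force: [-0.8, -0.0, 6.5]
grip_width: 0.0285
```

```bash
python3 -m handwheel '[{"grip":0,"x":-0.03,"y":0,"z":0,"yaw":0},{"grip":0,"x":-0.05,"y":0,"z":0,"yaw":0},{"grip":0,"x":-0.05,"y":0,"z":0,"yaw":0},{"grip":0,"x":-0.05,"y":0,"z":0,"yaw":0},{"grip":0,"x":-0.05,"y":0,"z":0,"yaw":0},{"grip":0,"x":-0.02,"y":0,"z":0,"yaw":0},{"grip":0,"x":0,"y":0,"z":0,"yaw":0}]'
python3 - <<'E'
from h import *
go([.4852,-.2088,.28],61.2)
E
```

```text
time_s: 12.68
tcp_pos: [0.4988, 0.2441, 0.3174]
tcp_rot: [[0.003, 0.484, 0.875], [0.001, 0.875, -0.484], [-1.0, 0.002, 0.002]]
force: [0.3, -0.1, -1.4]
grip_width: 0.0287
tcp [0.4988 0.2441 0.3174] yang 61.07 tool shift [ 0.0368 -0.4031  0.2071] yaw -0.12802586297384266
```

```bash
python3 -m handwheel '[{"grip":0,"x":0,"y":-0.0504,"z":0.0259,"yaw":0},{"grip":0,"x":0,"y":-0.0504,"z":0.0259,"yaw":0},{"grip":0,"x":0,"y":-0.0504,"z":0.0259,"yaw":0},{"grip":0,"x":0,"y":-0.0504,"z":0.0259,"yaw":0},{"grip":0,"x":0,"y":-0.0504,"z":0.0259,"yaw":0},{"grip":0,"x":0,"y":-0.0504,"z":0.0259,"yaw":0},{"grip":0,"x":0,"y":-0.0504,"z":0.0259,"yaw":0},{"grip":0,"x":0,"y":-0.0504,"z":0.0259,"yaw":0},{"grip":0,"x":0.04,"y":0,"z":0,"yaw":0},{"grip":0,"x":0,"y":0,"z":0,"yaw":0},{"grip":0,"x":0,"y":0,"z":0,"yaw":0}]'
python3 - <<'E'
from h import *
go([.4852,-.2088,.0585],61.2)
c=env.get_calibration("wrist");f=env.grab_frame("wrist");cv2.imwrite("pics/w5.png",f)
E
```

```text
time_s: 14.05
tcp_pos: [0.4846, -0.2087, 0.2759]
tcp_rot: [[-0.001, 0.483, 0.876], [0.001, 0.876, -0.483], [-1.0, 0.0, -0.001]]
force: [-0.3, -0.6, -1.4]
grip_width: 0.0288
tcp [ 0.4846 -0.2087  0.2759] yang 61.11 tool shift [2.174e-01 2.000e-04 8.000e-04] yaw -0.08862778590520293
```

View pics/w5.png

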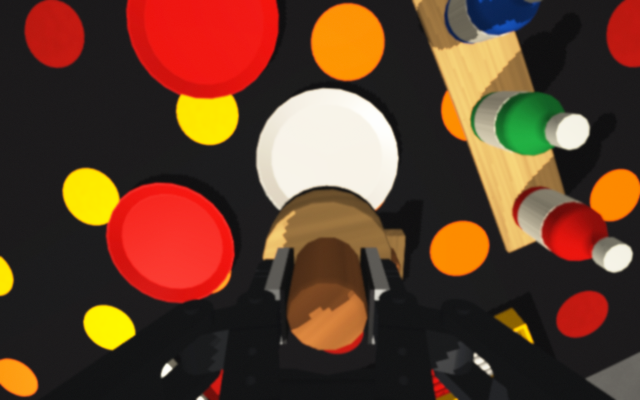

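```bash
python3 - <<'E'
from h import *
c=env.get_calibration("wrist");s=env.observe();R=s["tcp_rot"];p=s["tcp_pos"]
for u,v in((327,351),(327,288),(288,318),(368,318)): print("top",(R.T@(at(c,u,v,p[2]+.0175)-p)).round(4))
for u,v in((327,190),(264,250),(388,250)): print("base top",(R.T@(at(c,u,v,p[2]-.0245)-p)).round(4))
E
python3 -m handwheel '[{"grip":0,"x":0.04,"y":0,"z":0,"yaw":0},{"grip":0,"x":0.04,"y":0,"z":0,"yaw":0},{"grip":0,"x":0.04,"y":0,"z":0,"yaw":0},{"grip":0,"x":0.04,"y":0,"z":0,"yaw":0},{"grip":0,"x":0.02,"y":0,"z":0,"yaw":0},{"grip":0,"x":0,"y":0,"z":0,"yaw":0},{"grip":0,"x":0,"y":0,"z":0,"yaw":0}]'
```

```text
top [-0.0175  0.0002  0.0154]
top [-0.0175  0.0002 -0.0107]
top [-0.0175 -0.0134  0.0013]
top [-0.0175  0.0144  0.0013]
base top [ 0.0245  0.0002 -0.0332]
base top [ 0.0245 -0.0284 -0.005 ]
base top [ 0.0245  0.0279 -0.005 ]
time_s: 14.98
tcp_pos: [0.4859, -0.2093, 0.0974]
tcp_rot: [[0.002, 0.483, 0.876], [-0.001, 0.876, -0.483], [-1.0, 0.0, 0.002]]
force: [0.1, -0.7, -0.6]
grip_width: 0.029
```

```bash
python3 -m handwheel '[{"grip":0,"x":0.02,"y":0,"z":0,"yaw":0},{"grip":0,"x":0.01,"y":0,"z":0,"yaw":0},{"grip":0,"x":0.006,"y":0,"z":0,"yaw":0},{"grip":0,"x":0.002,"y":0,"z":0,"yaw":0},{"grip":0,"x":0,"y":0,"z":0,"yaw":0},{"grip":0,"x":0,"y":0,"z":0,"yaw":0}]'
```

```text
time_s: 15.72
tcp_pos: [0.4849, -0.2093, 0.0583]
tcp_rot: [[0.0, 0.484, 0.875], [-0.0, 0.875, -0.484], [-1.0, 0.0, 0.001]]
force: [-0.0, 0.6, -1.5]
grip_width: 0.0285
```

```bash
python3 -m handwheel '[{"grip":0,"x":0.0012,"y":0,"z":0,"yaw":0},{"grip":0,"x":0,"y":0,"z":0,"yaw":0},{"grip":0,"x":0,"y":0,"z":0,"yaw":0}]'
```

```text
time_s: 16.1
tcp_pos: [0.485, -0.2094, 0.0576]
tcp_rot: [[0.001, 0.484, 0.875], [-0.0, 0.875, -0.484], [-1.0, 0.0, 0.001]]
force: [-2.0, 0.9, 7.3]
grip_width: 0.0289
```

```bash
python3 -m handwheel '[{"grip":0.05,"x":0,"y":0,"z":0,"yaw":0},{"grip":0.085,"x":0,"y":0,"z":0,"yaw":0},{"grip":0.085,"x":0,"y":0,"z":0,"yaw":0},{"grip":0.085,"x":0,"y":0,"z":0,"yaw":0},{"grip":0.085,"x":-0.03,"y":0,"z":0,"yaw":0},{"grip":0.085,"x":-0.05,"y":0,"z":0,"yaw":0},{"grip":0.085,"x":-0.05,"y":0,"z":0,"yaw":0},{"grip":0.085,"x":-0.05,"y":0,"z":0,"yaw":0},{"grip":0.085,"x":-0.05,"y":0,"z":0,"yaw":0},{"grip":0.085,"x":-0.03,"y":0.028,"z":0.05,"yaw":0},{"grip":0.085,"x":0,"y":0,"z":0,"yaw":0},{"grip":0.085,"x":0,"y":0,"z":0,"yaw":0}]'
python3 - <<'E'
from h import *
go([.6235,-.2099,.053],61.2)
c=env.get_calibration("wrist");f=env.grab_frame("wrist");cv2.imwrite("pics/w6.png",f);np.save("w6.npy",c,allow_pickle=True)
E
```

```text
time_s: 17.6
tcp_pos: [0.5393, -0.2086, 0.3148]
tcp_rot: [[-0.002, 0.483, 0.875], [0.001, 0.875, -0.483], [-1.0, -0.0, -0.002]]
force: [-0.5, 0.0, -0.8]
grip_width: 0.085
tcp [ 0.5393 -0.2086  0.3148] yang 61.1 tool shift [0.2617 0.0397 0.0748] yaw -0.10256090463970224
```

View pics/w6.png

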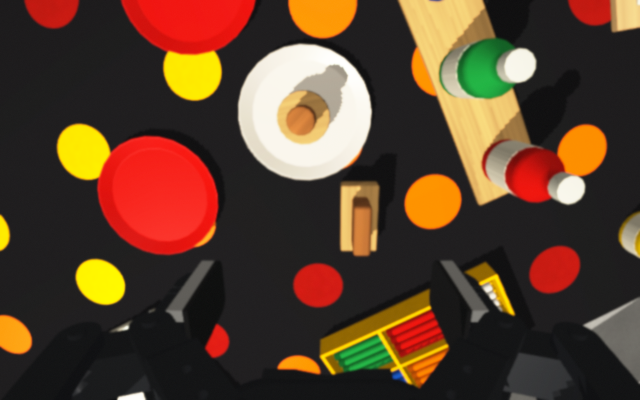

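```bash
python3 - <<'E'
from h import *
c=np.load("w6.npy",allow_pickle=True).item()
f=cv2.imread("pics/w6.png");hsv=cv2.cvtColor(f,cv2.COLOR_BGR2HSV)
def big(m,b):
    x0,y0,x1,y1=b;k=np.zeros(m.shape,np.uint8);k[y0:y1,x0:x1]=m[y0:y1,x0:x1]
    return cv2.convexHull(max(cv2.findContours(k,0,cv2.CHAIN_APPROX_NONE)[0],key=cv2.contourArea))[:,0]
m=(hsv[...,2]>120)&(hsv[...,1]<110)
print("plate",cv2.fitEllipse(np.array([at(c,*p,.012)[:2] for p in big(m,(230,38,375,185))],np.float32)))
print("round handle top",at(c,301,121,.075))
x0,y0=325,170;h=f[y0:y0+100,x0:x0+80];g=f[75:165,260:350]
quad(c,((353,200),(371,200),(370,255),(353,255)),.070,0,0,1)
b=(hsv[...,1]>70)&(hsv[...,2]>90)&(hsv[...,0]<30)
r=cv2.minAreaRect(np.array([at(c,*p,.028)[:2] for p in big(b,(335,182,382,252))],np.float32));print("base",r)
r=cv2.minEnclosingCircle(np.array([at(c,*p,.033)[:2] for p in big(b,(270,85,335,150))],np.float32));print("round base",r)
E
```

```text
plate ((0.48507896065711975, -0.20872175693511963), (0.15640217065811157, 0.15671204030513763), 40.87752914428711)
round handle top [ 0.48731766 -0.20912033  0.075     ]
centre [ 0.6205 -0.2092] sides [0.0194 0.0652 0.0193 0.0651] x ang -27.73
base ((0.6231685876846313, -0.2100416123867035), (0.04609490558505058, 0.08974198251962662), 61.69733428955078)
round base ((0.4863535463809967, -0.20892374217510223), 0.029909174889326096)
```

The round stamp is upright within 2 mm of the plate centre, and the parked long stamp is where I left it. Fetching it now.

```bash
python3 -m handwheel '[{"grip":0.085,"x":0,"y":0.02,"z":0.0375,"yaw":0},{"grip":0.085,"x":0.02,"y":0.02,"z":0.0375,"yaw":0},{"grip":0.085,"x":0.04,"y":0,"z":0,"yaw":0},{"grip":0.085,"x":0.04,"y":0,"z":0,"yaw":0},{"grip":0.085,"x":0.04,"y":0,"z":0,"yaw":0},{"grip":0.085,"x":0.04,"y":0,"z":0,"yaw":0},{"grip":0.085,"x":0.02,"y":0,"z":0,"yaw":0},{"grip":0.085,"x":0,"y":0,"z":0,"yaw":0},{"grip":0.085,"x":0,"y":0,"z":0,"yaw":0}]'
python3 - <<'E'
from h import *
go([.6235,-.2099,.053],61.2)
E
```

```text
time_s: 18.77
tcp_pos: [0.6257, -0.2106, 0.1172]
tcp_rot: [[0.002, 0.484, 0.875], [-0.001, 0.875, -0.484], [-1.0, 0.0, 0.002]]
force: [0.2, -0.0, 0.0]
grip_width: 0.0852
tcp [ 0.6257 -0.2106  0.1172] yang 61.06 tool shift [ 0.0642 -0.0005 -0.0024] yaw -0.13557602668609547
```

```bash
python3 -m handwheel '[{"grip":0.085,"x":0.025,"y":0,"z":-0.002,"yaw":0},{"grip":0.085,"x":0.025,"y":0,"z":0,"yaw":0},{"grip":0.085,"x":0.014,"y":0,"z":0,"yaw":0},{"grip":0.085,"x":0,"y":0,"z":0,"yaw":0},{"grip":0,"x":0,"y":0,"z":0,"yaw":0},{"grip":0,"x":0,"y":0,"z":0,"yaw":0},{"grip":0,"x":0,"y":0,"z":0,"yaw":0},{"grip":0,"x":0,"y":0,"z":0,"yaw":0},{"grip":0,"x":0,"y":0,"z":0,"yaw":0},{"grip":0,"x":0,"y":0,"z":0,"yaw":0},{"grip":0,"x":0,"y":0,"z":0,"yaw":0}]'
```

```text
time_s: 20.15
tcp_pos: [0.6235, -0.2093, 0.0522]
tcp_rot: [[0.0, 0.484, 0.875], [-0.0, 0.875, -0.484], [-1.0, 0.0, 0.0]]
force: [-1.7, -0.3, 5.5]
grip_width: 0.0192
```

```bash
python3 -m handwheel '[{"grip":0,"x":-0.03,"y":0,"z":0,"yaw":0},{"grip":0,"x":-0.05,"y":0,"z":0,"yaw":0},{"grip":0,"x":-0.05,"y":0,"z":0,"yaw":0},{"grip":0,"x":-0.05,"y":0,"z":0,"yaw":0},{"grip":0,"x":-0.05,"y":0,"z":0,"yaw":0},{"grip":0,"x":-0.03,"y":0,"z":0,"yaw":-6.3},{"grip":0,"x":0,"y":0,"z":0,"yaw":-6.3},{"grip":0,"x":0,"y":0,"z":0,"yaw":0}]'
python3 - <<'E'
from h import *
go([.5118,.2378,.3],73.7)
E
```

```text
time_s: 21.15
tcp_pos: [0.623, -0.2091, 0.3114]
tcp_rot: [[-0.001, 0.282, 0.959], [0.0, 0.959, -0.282], [-1.0, 0.0, -0.001]]
force: [-0.5, 0.4, -1.5]
grip_width: 0.0194
tcp [ 0.623  -0.2091  0.3114] yang 73.63 tool shift [ 0.0116  0.3975 -0.2326] yaw -0.06986204933119211
```

```bash
python3 -m handwheel '[{"grip":0,"x":0,"y":0.0497,"z":-0.0291,"yaw":0},{"grip":0,"x":0,"y":0.0497,"z":-0.0291,"yaw":0},{"grip":0,"x":0,"y":0.0497,"z":-0.0291,"yaw":0},{"grip":0,"x":0,"y":0.0497,"z":-0.0291,"yaw":0},{"grip":0,"x":0,"y":0.0497,"z":-0.0291,"yaw":0},{"grip":0,"x":0,"y":0.0497,"z":-0.0291,"yaw":0},{"grip":0,"x":0,"y":0.0497,"z":-0.0291,"yaw":0},{"grip":0,"x":0,"y":0.0497,"z":-0.0291,"yaw":0},{"grip":0,"x":0,"y":0,"z":0,"yaw":0},{"grip":0,"x":0.04,"y":0,"z":0,"yaw":0},{"grip":0,"x":0.04,"y":0,"z":0,"yaw":0},{"grip":0,"x":0,"y":0,"z":0,"yaw":0}]'
python3 - <<'E'
from h import *
go([.5118,.2378,.1],73.7)
c=env.get_calibration("wrist");f=env.grab_frame("wrist");cv2.imwrite("pics/w7.png",f);np.save("w7.npy",c,allow_pickle=True)
E
```

```text
time_s: 22.65
tcp_pos: [0.5095, 0.2361, 0.2285]
tcp_rot: [[-0.007, 0.283, 0.959], [-0.003, 0.959, -0.283], [-1.0, -0.005, -0.005]]
force: [-0.3, 0.2, -1.2]
grip_width: 0.0194
tcp [0.5095 0.2361 0.2285] yang 73.55 tool shift [0.1285 0.0029 0.0024] yaw -0.14722671045457503
```

View pics/w7.png

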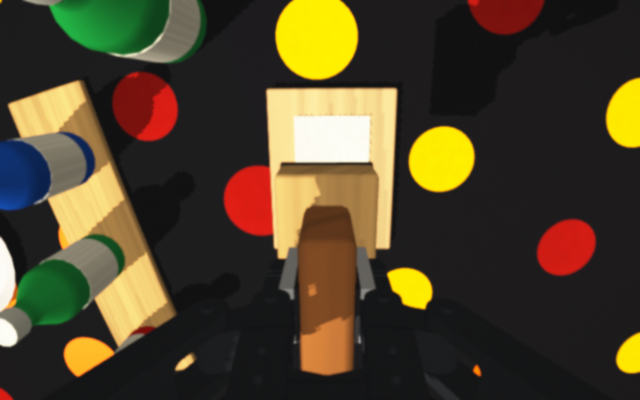

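```bash
python3 - <<'E'
from h import *
c=np.load("w7.npy",allow_pickle=True).item()
s=env.observe();R=s["tcp_rot"];p=s["tcp_pos"]
X=np.array([np.cos(np.radians(-16.3)),np.sin(np.radians(-16.3)),0])
a=lambda A,B,z,L,n:(lambda P,Q:print(n,"len",np.linalg.norm(P-Q).round(4),"centre",((P+Q)/2+L*X).round(4),"ang x",(np.degrees(np.arctan2(*(P-Q)[1::-1]))-90).round(2)))(at(c,*A,z),at(c,*B,z))
a((294,115.5),(369,115.5),.014,.055,"card")
a((266,89),(397,88),.012,.08,"board")
a((275,172),(378,173),p[2]-.0522+.028,.0425,"stamp top edge")
for z,u,v in((.012,268,95),(.012,275,248),(.012,397,95),(.012,390,248)):print(at(c,u,v,z))
E
python3 -m handwheel '[{"grip":0,"x":0.03,"y":0,"z":0,"yaw":0},{"grip":0,"x":0.03,"y":0,"z":0,"yaw":0},{"grip":0,"x":0.02,"y":0,"z":0,"yaw":0},{"grip":0,"x":0,"y":0,"z":0,"yaw":0},{"grip":0,"x":0,"y":0,"z":0,"yaw":0}]'
python3 - <<'E'
from h import *
go([.5118,.2378,.1],73.7)
E
```

```text
card len 0.0695 centre [0.5125 0.2391 0.014 ] ang x -196.44
board len 0.12 centre [0.5131 0.2389 0.012 ] ang x -196.03
stamp top edge len 0.0429 centre [0.5104 0.2359 0.2066] ang x -196.99
[0.42534935 0.20371265 0.012     ]
[0.57221416 0.16058767 0.012     ]
[0.4589384  0.31752829 0.012     ]
[0.6058948  0.27514751 0.012     ]
time_s: 23.32
tcp_pos: [0.5129, 0.2381, 0.1536]
tcp_rot: [[0.002, 0.282, 0.959], [0.001, 0.959, -0.282], [-1.0, 0.002, 0.002]]
force: [0.5, -0.5, -1.1]
grip_width: 0.0193
tcp [0.5129 0.2381 0.1536] yang 73.64 tool shift [ 0.0536 -0.0007 -0.001 ] yaw -0.0627947776407467
```

```bash
python3 -m handwheel '[{"grip":0,"x":0.025,"y":0,"z":0,"yaw":0},{"grip":0,"x":0.025,"y":0,"z":0,"yaw":0},{"grip":0,"x":0.013,"y":0,"z":0,"yaw":0},{"grip":0,"x":0,"y":0,"z":0,"yaw":0},{"grip":0,"x":0,"y":0,"z":0,"yaw":0},{"grip":0,"x":0,"y":0,"z":0,"yaw":0}]'
python3 - <<'E'
from h import *
go([.512,.238,.0765],73.7)
E
```

```text
time_s: 24.08
tcp_pos: [0.5122, 0.2381, 0.0898]
tcp_rot: [[0.001, 0.281, 0.96], [0.001, 0.96, -0.281], [-1.0, 0.001, 0.001]]
force: [-0.6, -0.1, -1.3]
grip_width: 0.0194
tcp [0.5122 0.2381 0.0898] yang 73.67 tool shift [ 0.0133 -0.0002 -0.0002] yaw -0.029419715878873376
```

```bash
python3 -m handwheel '[{"grip":0,"x":0.008,"y":0,"z":0,"yaw":0},{"grip":0,"x":0.005,"y":0,"z":0,"yaw":0},{"grip":0,"x":0,"y":0,"z":0,"yaw":0},{"grip":0,"x":0,"y":0,"z":0,"yaw":0},{"grip":0,"x":0,"y":0,"z":0,"yaw":0},{"grip":0,"x":0,"y":0,"z":0,"yaw":0}]'
python3 - <<'E'
from h import *
f=env.grab_frame("side");g=env.grab_frame("top");s=env.observe();c=env.get_calibration("side");p=s["tcp_pos"]
print(p,s["tcp_rot"].round(4).tolist(),s["grip_width"])
u,v=proj(c,[.512,.238,.03]).astype(int);print(u,v)
a=cv2.resize(f[v-45:v+30,u-50:u+50],(400,300),interpolation=cv2.INTER_CUBIC)
b=cv2.resize(g[90:240,170:420],(500,300),interpolation=cv2.INTER_CUBIC)
o=np.zeros((600,500,3),np.uint8);o[:300,:400]=a;o[300:]=b;cv2.imwrite("pics/fin.png",o)
X=np.array([.96,-.281,0]);Y=np.array([.281,.96,0])
b0=np.r_[p[:2],p[2]-.0522]
for n,q in (("stamp near-right low",b0-.0425*X-.0225*Y),("far-right low",b0+.0425*X-.0225*Y),("card near-right",np.array([.512,.238,.014])-.055*X-.035*Y),("card far-right",np.array([.512,.238,.014])+.055*X-.035*Y)):
    w=proj(c,q);print(n,((w-[u-50,v-45])*4).round(1))
E
```

```text
time_s: 24.82
tcp_pos: [0.5117, 0.2378, 0.0759]
tcp_rot: [[0.0, 0.281, 0.96], [0.0, 0.96, -0.281], [-1.0, 0.0, 0.0]]
force: [0.2, -0.0, -1.0]
grip_width: 0.0195
[0.51168011 0.23780798 0.07585507] [[0.0001, 0.2812, 0.9597], [0.0001, 0.9597, -0.2812], [-1.0, 0.0001, 0.0001]] 0.019379439203031548
308 144
stamp near-right low [133.8 202.5]
far-right low [265.  206.6]
card near-right [112.7 223.4]
card far-right [283.2 229. ]
```

View pics/fin.png

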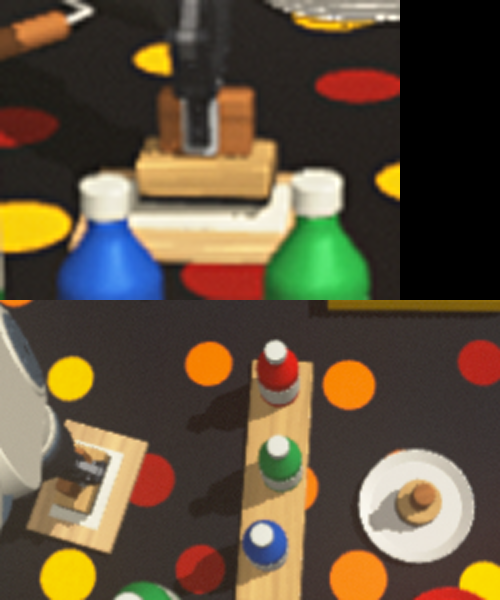

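```bash
python3 -c "
from workcell import env
s=env.observe();print(s['tcp_pos'],s['force'],s['grip_width']);print(env.job_done())"
```

```text
[0.51168011 0.23780798 0.07585507] [ 0.32016887 -0.22184266 -1.14388761] 0.019379439203031548
the job is handed in; nothing more can be done
None
```

The job is handed in after about 25 s of robot time. I parked the long stamp beyond the plate and set the round one in the middle of the plate and let go of it. I then brought the long one to its card, where the gripper still holds it above the middle. I kept both stamps well above the bottle tops when crossing the row.

- **Round stamp:** it stands upright, 1–2 mm from the plate's centre by the wrist camera.
- **Long stamp:** by the arm's pose its underside is about 9.7 mm above the card. The tool is level and within about 0.1° of the card's measured direction. The grip is steady at 19 mm and the force reading is just the stamp's weight. In the side picture it hangs clear of the card and board.
- **Bottles:** all three stand in place in the final pictures.
- **Disagreement:** the top and wrist cameras put the board's centre about 3 mm apart, mostly in y. I aimed between them, so the centring over the card is good to about 2 mm.
- **Refused move:** the first move command was refused for missing fields, and nothing moved.

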